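Sand the keel of a model boat on a balanced rocker

ROBOT

A 6-joint arm with a two-finger parallel gripper is mounted at the origin on the work surface. World frame = base frame: x ahead of the robot, y to its left, z up, the work surface at z = 0. Lengths are in mm, angles in rad, forces in N, time in s.
With the tool pointing down it reaches from about 250 to 800 mm from the base axis. Payload 3.9 kg.
Tool frame: the origin (TCP) lies midway between the tips of the shut fingers; the grasp point (between the pads) lies 19 mm behind it; z points along the fingers, y is the line along which they close (so a half turn about z gives the same grasp; the last joint's range is limited). The gripper opens to 85 mm and grips with 20 to 120 N. Pads are 22 mm wide; open, the fingers measure 114 mm over their backs; the gripper's body (76 mm by 85 mm) begins 54 mm behind the grasp point. The pads swing forward as they close: fully open they stand 13 mm farther back than shut.
Start: joints at [1.223, 0.26, -0.138, 1.173, 0, 1.571], TCP at [178.931, 493.557, 231.304] pointing down, gripper open.
Joint ranges: [-2.78, 2.78], [-0.83, 1.72], [-1.28, 1.37], [-1.9, 2.12], [-1.57, 1.48], [-3.14, 3.14]. Speed limits (rad/s): [2.57, 2.57, 3.14, 3.14, 3.14, 3.14].

INTERFACE

Orientations are given as a unit quaternion [x, y, z, w].
In Python, from plant import ctrl gives the robot as it stands. The module is installed in compiled form; this text tells all that it offers.
- The arm moves only by the tool apply_moves, never from a script. Its argument "rows" is a list of rows, each an object with "delta_pos": the shift along the tool's x, y, z in m, a list of three; "twist": the turn about the tool's z in degrees. In form: [{"delta_pos": [dx, dy, dz], "twist": twist}, ...]. A call has 1 to 10 rows; each row shifts and turns the commanded pose from where the row before left it, along the tool's axes as they then stand; what a row does not reach is not made up. A row lasts 1/12 s, in which the tool goes at most 41.7 mm and 7.16 degrees, less where a joint would pass 70% of its speed; a pose out of reach is approached as far as the arm can. A call is refused whole if a number of a shift passes 0.0417 or a number of a turn 7.16, either way. A call with a gripper value outside its range is refused whole. "claw" is the opening, from -1 (shut) to 1 (fully open), set as the call begins (left out, the last holds). The fingers move at their own pace and stop on an object; the grip force is fixed at half the most. Time passes only in rows, so rows that do not move let the fingers close. It gives the time, the measured TCP pose, the force, the opening and the grip force at its end, in the units of the state.
- ctrl.state(): the state, without advancing time (a new reading comes with each control period).
- ctrl.get_image(name): name is "side" or "top" or "wrist"; returns the picture (400x640x3 uint8, blue, green, red); there is no depth.
- ctrl.camera_params(name): a dict with "fx", "fy", "cx", "cy" (pixels), "extrinsics" (4x4, takes a point from camera to world coordinates); the wrist camera has in their place "hand_eye" (4x4, takes a point from camera to tool coordinates, whose origin is the TCP and whose axes are the flange's). Camera axes: x right, y down, z forward; pixel columns grow to the right and rows downward; lengths in mm; the calibration is good to about 2 mm. A picture is of the moment at which its call begins: read the wrist's pose just before it. camera_params takes no time and is no camera call.
- ctrl.sign_off(): hands the job in; it is judged then, once.
The state is a dict: "t": time; "joint_positions": joint angles; "joint_velocities": joint speeds; "joint_torque": joint torques, N m; "tcp_pos": TCP position; "tool_rot": TCP orientation; "ft_force": force on the tool from outside, world axes, zero at the start; "moment": the same for the moment, N m; "opening": opening from 0.0 (shut) to 1.0 (fully open); "grip_force": force on a finger pad.
Only numpy, scipy, OpenCV 4.12 (cv2) and the standard library are available. Lean on these libraries where they do the work, as an engineer would, in place of code of your own. Each camera call takes 0.05 s, during which the arm holds its last target. There are 200 camera calls.

TASK

Pick up the orange-handled sanding block and press its sole onto the keel of the red model hull at the yellow end until the counterweighted rocker floats level, hold it there for about two seconds, then run it along the curved keel to the blue end, keeping the rocker floating near level and the block in light contact all the way, and hold level there for about two seconds. Then let the rocker rise gently, without a slam, back onto its upper stop, and stand the block sole down on the bench and let go. Touch the hull and rocker with the block only, never press hard or drive the rocker onto its lower stop, and leave the other things on the bench alone.

Things in the scene. Friction and masses are not known exactly. Their poses are not given: they have to be found in the camera images.
- sander: Sanding block: cork body with dark abrasive sole, orange handle on top. Origin at the centre of its sole; z up, x along its 60 mm length, y across its 30 mm width. Sole 60 x 30 mm, flat; cork up to 24 mm; handle 36 (x) x 30 (y) mm from 24 to 95 mm height: grip it across y. 0.12 kg. It stands on the bench, sole down.
- sole (a point): Centre of the sanding block's sole (same place and axes as sander).
- jig: Blue base of the sanding rocker, fixed to the bench. Origin on the bench right under the rocker's pivot; x points from the hull to the pivot (away from the robot), y along the pivot axis and the keel, from its yellow to its blue end. Base 340 x 240 x 12 mm, reaching 250 mm to -x of the pivot; bearing cheeks 137 mm high. Rocker frame 190 mm wide, dark steel blocks at its corners.
- beam (a joint): Tilt of the aluminium rocker frame, rad; 0 = level (red pointer at the green mark of the white scale), positive = hull side down. Stops at -0.12 and +0.12; starts at rest on the upper stop, -0.12 (hull up). Low friction. Keel 170 mm from the pivot towards -x. Moment of inertia about 0.17 kg m2. Floating near level means within 0.06 rad.
- pivot (a point): Middle of the pivot axis, 110 mm above the bench. A brass counterweight on the beam lifts the hull side: 2.3 kg, unknown to 20 per cent, its centre 61 mm to +x of the pivot and 165 mm above it (80 mm diameter, 76 mm high). About 4.7 N (3.1 to 6.3) on the keel balances the level beam, 7.3 N at the upper stop: top-heavy by 3.6 N m/rad, against 4.6 from the hull spring under a still block.
- hull (a joint): How far the hull is pressed down into its sprung saddle, m, 0 = fully up (at rest) to 0.07 = bottomed. It slides along the beam's z. Spring 160 N/m, preloaded to just carry the hull (0.35 kg): steady pressing force in N = 160 x this value. Damping 5 N s/m.
- keel_mid (a point): Crown of the keel, axes as the jig's but tilting with the beam: y along the keel to the blue end, z up. The keel is a grey ridge 16 mm wide (edge radius 8 mm), 200 mm long, on a red hull 80 mm wide; its top line is an arc of radius 250 mm in the y-z plane, 21 mm lower at both ends. 200 mm above the bench when beam level and saddle up, 220 mm at the start.
- keel_yellow (a point): End of the keel's top line with the yellow band, at y = -100 mm from the crown. The first hold is with the centre of the sole 60 to 90 mm from the crown towards this end.
- keel_blue (a point): End of the keel's top line with the blue band, at y = +100 mm from the crown. The last hold is with the centre of the sole 60 to 90 mm from the crown towards this end; lift off there.
- glue: Glue jar with orange cap, 56 mm diameter, 85 mm high; bystander.
- thinner: Bottle with white cap, 60 mm diameter, 110 mm high; bystander.
- paint: Small paint jar with green cap, 44 mm diameter, 40 mm high; bystander.
- palette: White ceramic palette dish, 120 mm diameter, 18 mm high; bystander.
- file: Hand tool lying on the bench, 170 mm long; bystander.
Things that resemble listed ones, but are neither listed nor needed, are in the scene too. Of the things that look like the sander, take the one that is farthest to the robot's left at the start.

How it is judged:
By the outcome, as a careful person would: the job done as asked, in the order asked, and still so for the second after the job is handed in, with the robot touching nothing.
It also fails if it takes over 72 s, if anything falls off the work surface, if the arm or the gripper's body presses on something with over 40 N, if the wrist force passes 120 N, or if a joint passes its speed limit or range.

## Working session

There is one attempt and no reset: what is moved stays moved. The work goes in short steps, Python scripts to look and compute and a tool call to move; the robot and the scene stay as the last step left them, time stands still between calls to the robot, and variables do not carry over. Pictures are saved under pics/ and viewed, at most 10 in all, crops included, and the job is handed in when it is done.

Besides the shell and the picture viewer there is one more tool, called after ">>>" as a command line: name --argument value ..., lists and objects as JSON in quotes. apply_moves: Moves the arm, as the interface text tells. Its arguments: {"type":"object","properties":{"rows":{"type":"array"},"claw":{"type":"number"}},"required":["rows"]}

```bash
mkdir -p pics; python3 - <<'E'
from plant import ctrl
import cv2,json,numpy as np
np.set_printoptions(precision=3,suppress=True)
s=ctrl.state();print(s)
for n in("side","top","wrist"):
    p=ctrl.camera_params(n);print(n,p)
    cv2.imwrite(f"pics/{n}0.png",ctrl.get_image(n))
E
```

```text
{'t': 0.0, 'joint_positions': array([ 1.223,  0.261, -0.139,  1.173, -0.   ,  1.571]), 'joint_velocities': array([ 0.001, -0.   , -0.002, -0.001, -0.002,  0.001]), 'joint_torque': array([  0.001, -40.567,  25.392,   0.019,   0.   ,   0.   ]), 'tcp_pos': array([178.716, 492.902, 230.467]), 'tool_rot': array([ 0.173,  0.985, -0.001, -0.   ]), 'ft_force': array([ 0.405, -0.086,  0.018]), 'moment': array([ 0.037, -0.001, -0.009]), 'grip_force': 0.0, 'opening': 0.9990581113862618}
side {'fx': 364.69680796285957, 'fy': 364.69680796285957, 'cx': 319.9525611688223, 'cy': 205.6197570665186, 'extrinsics': array([[   0.858,   -0.355,    0.372,   97.659],
       [  -0.514,   -0.597,    0.616, -710.546],
       [   0.003,   -0.719,   -0.695,  892.463],
       [   0.   ,    0.   ,    0.   ,    1.   ]])}
top {'fx': 472.38387630808757, 'fy': 472.38387630808757, 'cx': 322.9131568275971, 'cy': 195.41557709531872, 'extrinsics': array([[  -0.008,   -0.985,    0.173,  190.707],
       [  -1.   ,    0.005,   -0.019,   -7.818],
       [   0.018,   -0.173,   -0.985, 1875.747],
       [   0.   ,    0.   ,    0.   ,    1.   ]])}
wrist {'fx': 306.17912489052543, 'fy': 306.17912489052543, 'cx': 319.25116699232154, 'cy': 195.2119188606421, 'hand_eye': array([[  -0.   ,   -0.955,   -0.296,   76.392],
       [   1.   ,   -0.001,    0.001,    0.003],
       [  -0.001,   -0.296,    0.955, -142.468],
       [   0.   ,    0.   ,    0.   ,    1.   ]])}
```

View pics/top0.png

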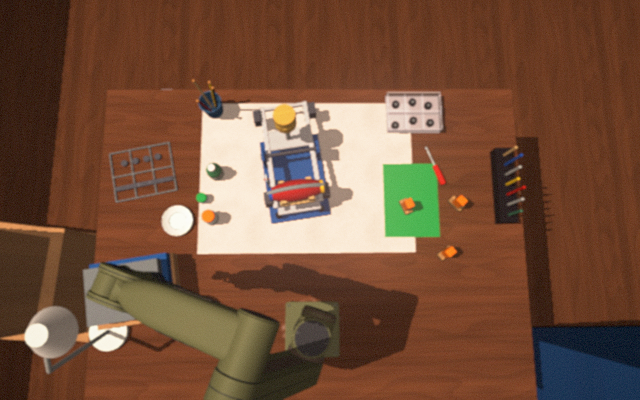

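View pics/side0.png

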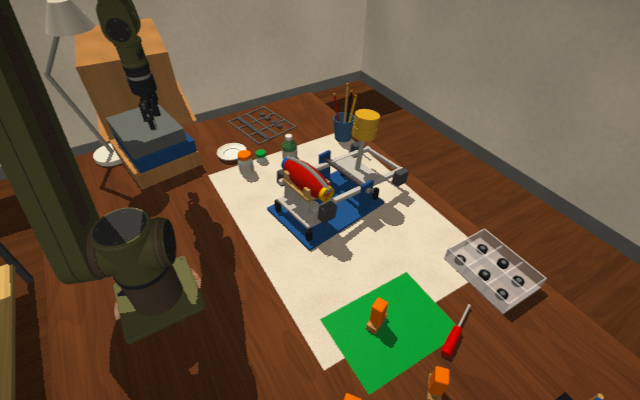

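```bash
python3 - <<'E'
import cv2,numpy as np
i=cv2.imread("pics/top0.png")
a=cv2.resize(i[90:230,240:340],None,fx=4,fy=4,interpolation=cv2.INTER_CUBIC)  # 400x560
b=cv2.resize(i[185:265,385:480],None,fx=4,fy=4,interpolation=cv2.INTER_CUBIC) # 380x320
c=np.zeros((560,780,3),np.uint8);c[:,:400]=a;c[:320,400:]=b
cv2.imwrite("pics/crop1.png",c)
E
```

```text
(no output)
```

View pics/crop1.png

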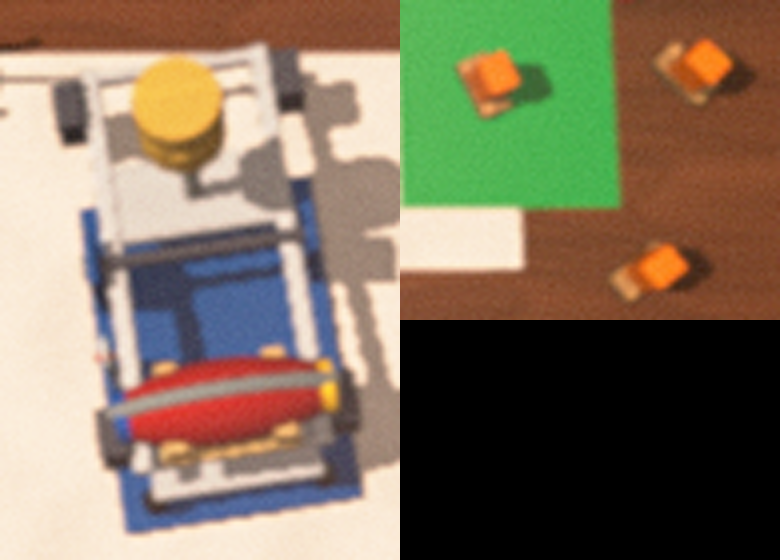

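```bash
cat > h.py <<'E'
from plant import ctrl
import numpy as np, cv2
from scipy.spatial.transform import Rotation as R
np.set_printoptions(precision=3,suppress=True)
def ray(n,u,v,z,T=None):
    p=ctrl.camera_params(n)
    if T is None: T=p["extrinsics"]
    d=T[:3,:3]@[(u-p["cx"])/p["fx"],(v-p["cy"])/p["fy"],1]; o=T[:3,3]
    return o+d*(z-o[2])/d[2]
def wristT():
    s=ctrl.state(); T=np.eye(4); T[:3,:3]=R.from_quat(s["tool_rot"]).as_matrix(); T[:3,3]=s["tcp_pos"]
    return T@ctrl.camera_params("wrist")["hand_eye"]
def proj(n,X,T=None):
    p=ctrl.camera_params(n)
    if T is None: T=p["extrinsics"]
    c=np.linalg.inv(T)@np.append(X,1)
    return np.array([p["fx"]*c[0]/c[2]+p["cx"],p["fy"]*c[1]/c[2]+p["cy"]])
E
python3 - <<'E'
from h import *
for n,u,v,z in [("blue end",267.5,193,199),("yel end",324,184.5,199),("crown",296.3,187,220),("base L",271.75,222.5,12),("base R",330.5,213,12),("sander top",409.5,203.2,95),("glue",208.5,215.5,85),("thinner",214,171,110),("paint",202,198,40),("palette",178,221,18),("s2",462,201.,95),("s3",451,252,95)]:
    print(n,ray("top",u,v,z))
for n,u,v,z in [("sander top side",379.5,302,95)]: print(n,ray("side",u,v,z))
T=np.eye(3)
print(R.from_quat(ctrl.state()["tool_rot"]).as_matrix())
E
```

```text
blue end [495.091 158.878 199.   ]
yel end [525.388 -44.829 199.   ]
crown [512.542  54.535 220.   ]
base L [410.268 159.225  12.   ]
base R [446.914 -73.867  12.   ]
sander top [ 471.688 -374.038   95.   ]
glue [429.857 393.149  85.   ]
thinner [597.5   372.432 110.   ]
paint [505.232 430.958  40.   ]
palette [417.668 526.893  18.   ]
s2 [ 479.198 -576.742   95.   ]
s3 [ 284.776 -523.521   95.   ]
sander top side [ 474.586 -373.298   95.   ]
[[-0.94   0.341 -0.001]
 [ 0.341  0.94  -0.001]
 [ 0.    -0.002 -1.   ]]
```

Three orange-handled blocks are visible in the top view: (408,205) on the green mat, (460,202) and (448,253) on the wood. The robot's left is image-left here, so (408,205), at world (472,-374), is the one meant; the side view gives (475,-373) for the same block. The orange at (208,216) is the glue cap. The yellow band is at (324,185), so the yellow end of the keel points to world -y.

I'll move over that block and check with the wrist camera.

>>> apply_moves --rows '[{"delta_pos": [-0.022, -0.0275, 0], "twist": 0}, {"delta_pos": [-0.022, -0.0275, 0], "twist": 0}, {"delta_pos": [-0.022, -0.0275, 0], "twist": 0}, {"delta_pos": [-0.022, -0.0275, 0], "twist": 0}, {"delta_pos": [-0.022, -0.0275, 0], "twist": 0}, {"delta_pos": [-0.022, -0.0275, 0], "twist": 0}, {"delta_pos": [-0.022, -0.0275, 0], "twist": 0}, {"delta_pos": [-0.022, -0.0275, 0], "twist": 0}, {"delta_pos": [-0.022, -0.0275, 0], "twist": 0}, {"delta_pos": [-0.022, -0.0275, 0], "twist": 0}]' --claw 1

```text
t: 0.98
tcp_pos: [291.9, 158.4, 231.2]
tool_rot: [0.173, 0.985, 0.0, 0.0]
ft_force: [1.6, 0.3, -0.4]
opening: 1.0
grip_force: 0.0
```

>>> apply_moves --rows '[{"delta_pos": [-0.022, -0.0275, 0], "twist": 0}, {"delta_pos": [-0.022, -0.0275, 0], "twist": 0}, {"delta_pos": [-0.022, -0.0275, 0], "twist": 0}, {"delta_pos": [-0.022, -0.0275, 0], "twist": 0}, {"delta_pos": [-0.022, -0.0275, 0], "twist": 0}, {"delta_pos": [-0.022, -0.0275, 0], "twist": 0}, {"delta_pos": [-0.022, -0.0275, 0], "twist": 0}, {"delta_pos": [-0.022, -0.0275, 0], "twist": 0}, {"delta_pos": [-0.022, -0.0275, 0], "twist": 0}, {"delta_pos": [-0.022, -0.0275, 0], "twist": 0}]'

```text
t: 1.82
tcp_pos: [405.1, -175.3, 231.1]
tool_rot: [0.173, 0.985, 0.0, -0.0]
ft_force: [1.9, 0.2, 0.1]
opening: 1.0
grip_force: 0.0
```

>>> apply_moves --rows '[{"delta_pos": [-0.022, -0.0275, 0], "twist": 0}, {"delta_pos": [-0.022, -0.0275, 0], "twist": 0}, {"delta_pos": [-0.022, -0.0275, 0], "twist": 0}, {"delta_pos": [-0.022, -0.0275, 0], "twist": 0}, {"delta_pos": [-0.022, -0.0275, 0], "twist": 0}, {"delta_pos": [-0.022, -0.0275, 0], "twist": 0}, {"delta_pos": [0, 0, 0], "twist": 0}, {"delta_pos": [0, 0, 0], "twist": 0}]'

```text
t: 2.48
tcp_pos: [473.0, -375.0, 229.9]
tool_rot: [0.174, 0.985, 0.0, -0.001]
ft_force: [0.2, 0.4, -0.7]
opening: 0.998
grip_force: 0.0
```

```bash
python3 - <<'E'
from h import *
s=ctrl.state();print(s["t"],s["tcp_pos"],R.from_quat(s["tool_rot"]).as_matrix(),s["ft_force"])
T=wristT();i=ctrl.get_image("wrist");np.save("T1.npy",T)
cv2.imwrite("pics/w1.png",i)
t=ctrl.get_image("top");cv2.imwrite("pics/top1.png",t)
print(proj("wrist",[472,-374,95],T))
E
```

```text
2.4833 [ 472.975 -374.975  229.889] [[-0.939  0.343 -0.001]
 [ 0.343  0.939  0.001]
 [ 0.002  0.001 -1.   ]] [ 0.242  0.392 -0.718]
[319.397 184.318]
```

View pics/w1.png

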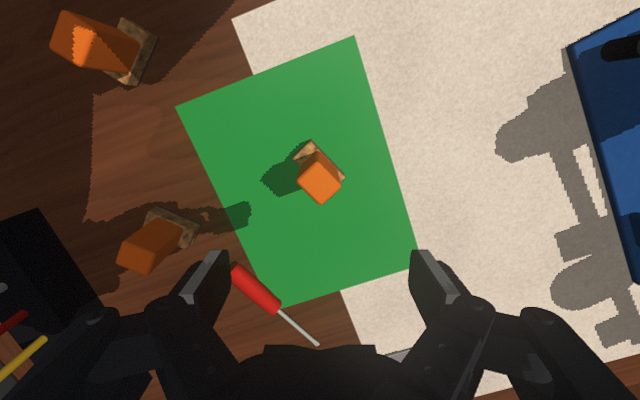

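```bash
python3 - <<'E'
from h import *
i=cv2.imread("pics/w1.png")[125:215,265:375]
cv2.imwrite("pics/c2.png",cv2.resize(i,None,fx=6,fy=6,interpolation=cv2.INTER_CUBIC))
E
```

```text
(no output)
```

View pics/c2.png

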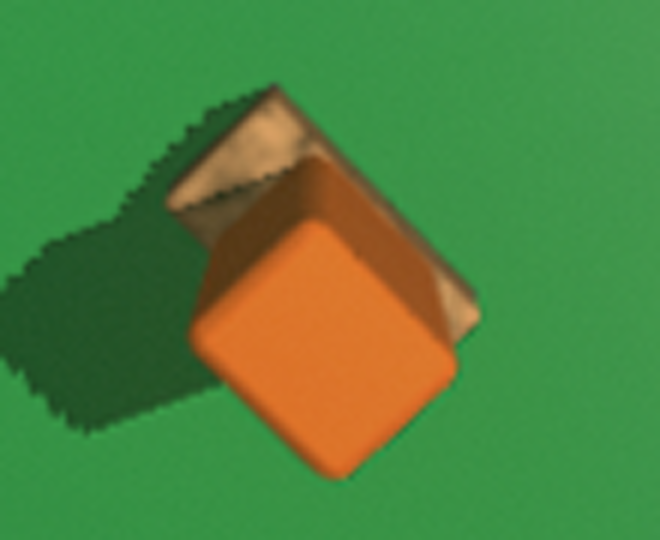

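The crop shows the orange handle's top face with corners near crop (315,218), (458,365), (338,482) and (190,335). The cork's top corners are near (278,88), (480,305) and (168,200).

```bash
python3 - <<'E'
from h import *
T=np.load("T1.npy")
f=lambda u,v,z: ray("wrist",265+u/6-.4,125+v/6-.4,z,T)
h=[f(315,218,95),f(458,365,95),f(338,482,95),f(190,335,95)]
print("centre",np.mean(h,0))
for k in range(4):
    d=h[(k+1)%4]-h[k];print(np.linalg.norm(d),np.degrees(np.arctan2(d[1],d[0])))
a,b,c=f(278,88,24),f(480,305,24),f(168,200,24)
for d in(b-a,c-a):print(np.linalg.norm(d),np.degrees(np.arctan2(d[1],d[0])))
print("cork centre",(b+c)/2)
E
```

```text
centre [ 470.788 -374.094   95.   ]
32.2691936814102 23.74434156067644
26.943804790184817 -64.1762385901179
33.452780053692614 -156.4229471823834
26.829178092463966 113.30484744630357
57.20142998390345 22.901799378170985
30.00330725741325 -65.05186803701152
cork centre [ 470.071 -373.811   24.   ]
```

>>> apply_moves --rows '[{"delta_pos": [0, 0, 0.014], "twist": -6.2}, {"delta_pos": [0, 0, 0.014], "twist": -6.2}, {"delta_pos": [0, 0, 0.014], "twist": -6.2}, {"delta_pos": [0, 0, 0.014], "twist": -6.2}, {"delta_pos": [0, 0, 0.014], "twist": -6.2}, {"delta_pos": [0, 0, 0.014], "twist": -6.2}, {"delta_pos": [0, 0, 0.014], "twist": -6.2}, {"delta_pos": [0.0019, 0.0019, 0], "twist": 0}, {"delta_pos": [0, 0, 0], "twist": 0}]'

```text
t: 3.33
tcp_pos: [469.1, -370.6, 133.2]
tool_rot: [-0.203, 0.979, 0.001, -0.001]
ft_force: [0.4, -0.3, 0.2]
opening: 0.997
grip_force: 0.0
```

```bash
python3 - <<'E'
from h import *
s=ctrl.state();M=R.from_quat(s["tool_rot"]).as_matrix();print(s["t"],s["tcp_pos"],np.degrees(np.arctan2(M[1,1],M[0,1])),s["ft_force"],s["joint_positions"])
E
```

```text
3.3333 [ 469.136 -370.562  133.176] 113.38517332862071 [ 0.369 -0.337  0.205] [-0.669  0.44  -0.13   1.004  0.    -1.077]
```

>>> apply_moves --rows '[{"delta_pos": [0, 0, 0.025], "twist": 0}, {"delta_pos": [0, 0, 0.025], "twist": 0}, {"delta_pos": [0, 0, 0.02], "twist": 0}, {"delta_pos": [0, 0, 0.017], "twist": 0}, {"delta_pos": [0, 0, 0], "twist": 0}, {"delta_pos": [0, 0, 0], "twist": 0}]'

```text
t: 3.83
tcp_pos: [470.3, -372.0, 46.9]
tool_rot: [-0.203, 0.979, 0.0, -0.0]
ft_force: [-0.2, -0.1, -0.2]
opening: 0.998
grip_force: 0.0
```

>>> apply_moves --rows '[{"delta_pos": [0, 0, 0], "twist": 0}, {"delta_pos": [0, 0, 0], "twist": 0}, {"delta_pos": [0, 0, 0], "twist": 0}, {"delta_pos": [0, 0, 0], "twist": 0}, {"delta_pos": [0, 0, 0], "twist": 0}, {"delta_pos": [0, 0, 0], "twist": 0}, {"delta_pos": [0, 0, 0], "twist": 0}, {"delta_pos": [0, 0, 0], "twist": 0}]' --claw -1

```text
t: 4.5
tcp_pos: [470.9, -372.9, 46.9]
tool_rot: [-0.203, 0.979, -0.0, 0.0]
ft_force: [1.1, 0.1, 2.9]
opening: 0.34
grip_force: 64.1
```

```bash
python3 - <<'E'
from h import *
s=ctrl.state();M=R.from_quat(s["tool_rot"]).as_matrix();print(s["t"],s["tcp_pos"],np.degrees(np.arctan2(M[1,1],M[0,1])),s["ft_force"],s["opening"],s["grip_force"])
q=[]
E
```

```text
4.5 [ 470.892 -372.908   46.888] 113.4705320885351 [1.077 0.139 2.89 ] 0.34048681013213977 64.14985299110413
```

```bash
cat >> h.py <<'E'
def jig(P,yaw,X,th=None):
    """jig point (mm, jig frame) to world; th: tilt applied about the pivot axis, + = hull (-x) down"""
    X=np.array(X,float)
    if th is not None:
        c,s=np.cos(th),np.sin(th); x,z=X[0],X[2]-110
        X=np.array([c*x-s*z, X[1], s*x+c*z+110])
    return R.from_euler("z",yaw).apply(X)+[P[0],P[1],0]
E
python3 - <<'E'
from h import *
P=(671.5,80.);yaw=.152;th=-.12
pts=[("b",(-250,y,12),None) for y in(-120,120)]+[("b",(90,y,12),None) for y in(-120,120)]
pts+=[("k",(-170,y,200-250+np.sqrt(250**2-y*y)),th) for y in(-100,-50,0,50,100)]
pts+=[("c",(61,0,110+165+38),th),("c",(61,0,275),th),("c",(61,0,275-38),th)]
out=[]
for n,(x0,x1,y0,y1),f in(("top",(240,340,90,230),4),("side",(255,420,95,255),4)):
    im=cv2.resize(cv2.imread(f"pics/{n}0.png")[y0:y1,x0:x1],None,fx=f,fy=f,interpolation=cv2.INTER_CUBIC)
    for t,X,a in pts:
        p=proj(n,jig(P,yaw,X,a));q=((p-[x0-.5,y0-.5])*f-.5).round().astype(int)
        if n=="top" or 1: cv2.drawMarker(im,tuple(int(v) for v in q),(255,0,255) if t!="k" else (0,255,0),0,9,1)
    out.append(im)
H=max(o.shape[0] for o in out)
c=np.hstack([cv2.copyMakeBorder(o,0,H-o.shape[0],0,0,0) for o in out]);c=cv2.resize(c,None,fx=.75,fy=.75) if c.shape[1]>800 else c
print(c.shape);cv2.imwrite("pics/ov.png",c)
E
```

```text
(480, 795, 3)
```

View pics/ov.png

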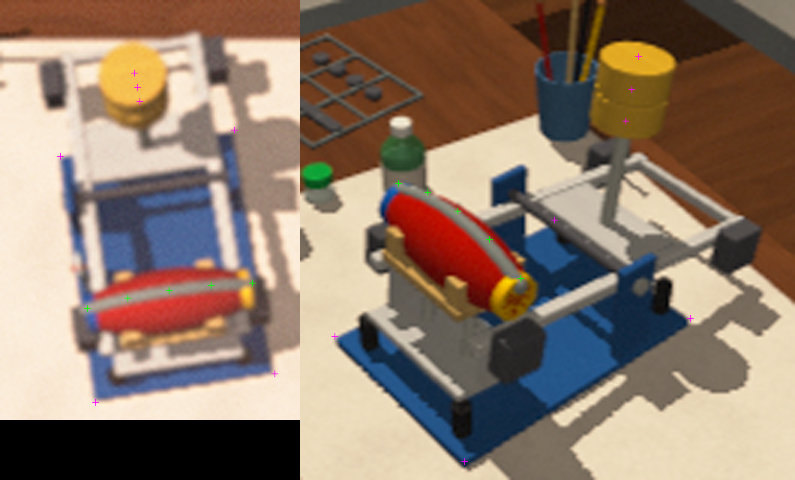

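The overlay of my jig model fits both views: base corners, keel line and brass weight all land within about 1–2 px. That puts the pivot at about (671.5, 80), yaw 0.152. Now I'll lift and carry the block to above the yellow end.

>>> apply_moves --rows '[{"delta_pos": [0, 0, -0.015], "twist": 0}, {"delta_pos": [0, 0, -0.03], "twist": 0}, {"delta_pos": [0, 0, -0.04], "twist": 2.94}, {"delta_pos": [0, 0, -0.04], "twist": 2.94}, {"delta_pos": [0, 0, -0.04], "twist": 2.94}, {"delta_pos": [0, 0, -0.04], "twist": 2.94}, {"delta_pos": [0, 0, -0.04], "twist": 2.94}]'

```text
t: 5.08
tcp_pos: [469.8, -372.1, 292.7]
tool_rot: [-0.075, 0.997, 0.0, -0.0]
ft_force: [0.7, -0.4, -1.3]
opening: 0.342
grip_force: 63.5
```

>>> apply_moves --rows '[{"delta_pos": [-0.0046, 0.0155, 0], "twist": 0}, {"delta_pos": [-0.0092, 0.0311, 0], "twist": 0}, {"delta_pos": [-0.0092, 0.0311, 0], "twist": 0}, {"delta_pos": [-0.0092, 0.0311, 0], "twist": 0}, {"delta_pos": [-0.0092, 0.0311, 0], "twist": 0}, {"delta_pos": [-0.0092, 0.0311, 0], "twist": 0}, {"delta_pos": [-0.0092, 0.0311, 0], "twist": 0}, {"delta_pos": [-0.0092, 0.0311, 0], "twist": 0}, {"delta_pos": [-0.0092, 0.0311, 0], "twist": 0}, {"delta_pos": [-0.0092, 0.0311, 0], "twist": 0}]'

```text
t: 5.92
tcp_pos: [511.2, -65.6, 290.5]
tool_rot: [-0.077, 0.997, 0.0, -0.001]
ft_force: [1.1, 0.4, -0.5]
opening: 0.345
grip_force: 63.5
```

>>> apply_moves --rows '[{"delta_pos": [-0.0092, 0.0311, 0], "twist": 0}, {"delta_pos": [-0.0046, 0.0155, 0], "twist": 0}, {"delta_pos": [0, 0, 0], "twist": 0}, {"delta_pos": [0, 0, 0], "twist": 0}, {"delta_pos": [0, 0, 0], "twist": 0}, {"delta_pos": [0, 0, 0], "twist": 0}]'

```text
t: 6.42
tcp_pos: [518.0, -20.1, 291.0]
tool_rot: [-0.076, 0.997, -0.0, -0.0]
ft_force: [0.7, 0.0, -0.3]
opening: 0.349
grip_force: 63.5
```

```bash
python3 - <<'E'
from h import *
s=ctrl.state();M=R.from_quat(s["tool_rot"]).as_matrix();print(s["t"],s["tcp_pos"],np.degrees(np.arctan2(M[1,1],M[0,1])),s["ft_force"],s["opening"],s["grip_force"])
i=ctrl.get_image("side");cv2.imwrite("pics/s2.png",i);t=ctrl.get_image("top");cv2.imwrite("pics/t2.png",t);w=ctrl.get_image("wrist");cv2.imwrite("pics/w2.png",w)
a=cv2.resize(i[60:260,255:420],None,fx=2.6,fy=2.6);b=cv2.resize(w,None,fx=.56,fy=.56)
c=np.zeros((520,800,3),np.uint8);c[:520,:429]=a[:520,:429];c[:b.shape[0],435:435+b.shape[1]]=b
t=cv2.resize(t[90:230,240:340],None,fx=2,fy=2);c[230:230+280,435:635]=t;cv2.imwrite("pics/v2.png",c)
for _ in range(4):
    ctrl.get_image("side");s=ctrl.state();print(s["tcp_pos"],s["ft_force"])
E
```

```text
6.4167 [518.012 -20.124 290.981] 98.69960039202758 [ 0.718  0.031 -0.336] 0.34920637675395655 63.474401235580444
[518.277 -20.034 291.298] [ 0.262  0.208 -1.226]
[518.276 -19.941 291.289] [ 0.344  0.243 -1.648]
[518.333 -19.776 291.317] [-0.948 -0.416 -1.12 ]
[518.349 -19.633 291.328] [ 0.323  0.475 -1.547]
```

View pics/v2.png

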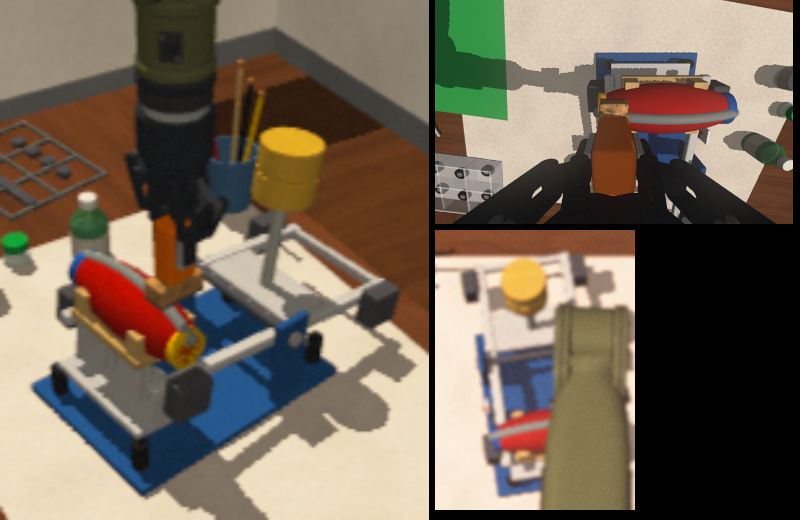

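```bash
cat >> h.py <<'E'
P=(671.5,80.);YAW=.152
def blob(img):
    hsv=cv2.cvtColor(img,cv2.COLOR_BGR2HSV); m=cv2.inRange(hsv,(18,120,60),(32,255,255))
    m[:, :330]=0; m[:,420:]=0; m[170:]=0; m[:80]=0
    n,l,st,c=cv2.connectedComponentsWithStats(m); k=1+np.argmax(st[1:,4]); return np.append(c[k],st[k,4])
G={t:proj("side",jig(P,YAW,(61,0,275),t)) for t in(-.12,0.,.12)}
B0=blob(cv2.imread("pics/side0.png"))
def tilt(b):
    g=(G[.12]-G[-.12])/.24
    return -.12+np.dot(b[:2]-B0[:2],g)/np.dot(g,g)
def look(n=3):
    o=[];F=[];Z=[]
    for _ in range(n):
        b=blob(ctrl.get_image("side"));s=ctrl.state();o.append(tilt(b));F.append(s["ft_force"]);Z.append(s["tcp_pos"])
    print("t %.2f"%s["t"],"tilt",np.array(o),"F",np.mean(F,0)-[.3,.2,-1.2],"tcp",np.mean(Z,0),"grip",s["grip_force"],"blob",b)
E
python3 - <<'E'
from h import *
print(B0,blob(cv2.imread("pics/s2.png")),tilt(blob(cv2.imread("pics/s2.png"))),G)
E
```

```text
[365.155 124.256 746.   ] [365.19 124.22 749.  ] -0.12097832919933435 {-0.12: array([365.199, 124.375]), 0.0: array([361.1, 124.1]), 0.12: array([356.637, 124.574])}
```

>>> apply_moves --rows '[{"delta_pos": [0, 0, 0.005], "twist": 0}, {"delta_pos": [0, 0, 0.005], "twist": 0}, {"delta_pos": [0, 0, 0.005], "twist": 0}, {"delta_pos": [0, 0, 0.005], "twist": 0}, {"delta_pos": [0, 0, 0.005], "twist": 0}, {"delta_pos": [0, 0, 0.003], "twist": 0}, {"delta_pos": [0, 0, 0.002], "twist": 0}, {"delta_pos": [0, 0, 0.002], "twist": 0}, {"delta_pos": [0, 0, 0.002], "twist": 0}, {"delta_pos": [0, 0, 0.002], "twist": 0}]'

```text
t: 7.6
tcp_pos: [518.4, -19.2, 255.3]
tool_rot: [-0.076, 0.997, -0.0, 0.0]
ft_force: [-0.9, -0.0, -0.7]
opening: 0.343
grip_force: 63.5
```

>>> apply_moves --rows '[{"delta_pos": [0, 0, 0.002], "twist": 0}, {"delta_pos": [0, 0, 0.002], "twist": 0}, {"delta_pos": [0, 0, 0.002], "twist": 0}, {"delta_pos": [0, 0, 0.002], "twist": 0}, {"delta_pos": [0, 0, 0.002], "twist": 0}, {"delta_pos": [0, 0, 0.002], "twist": 0}, {"delta_pos": [0, 0, 0.002], "twist": 0}, {"delta_pos": [0, 0, 0.002], "twist": 0}]'

```text
t: 8.27
tcp_pos: [518.1, -19.3, 239.2]
tool_rot: [-0.076, 0.997, -0.0, -0.0]
ft_force: [-2.2, -0.2, 2.3]
opening: 0.35
grip_force: 63.7
```

```bash
python3 -c "
from h import *
look()"
```

```text
t 8.42 tilt [-0.12  -0.12  -0.119] F [-2.585 -1.511  3.516] tcp [518.172 -19.277 239.052] grip 63.75430226325989 blob [365.135 124.204 742.   ]
```

>>> apply_moves --rows '[{"delta_pos": [0.0007, 0, 0.0015], "twist": 0}, {"delta_pos": [0.0007, 0, 0.0015], "twist": 0}, {"delta_pos": [0.0007, 0, 0.0015], "twist": 0}, {"delta_pos": [0.0007, 0, 0.0015], "twist": 0}, {"delta_pos": [0.0007, 0, 0.0015], "twist": 0}, {"delta_pos": [0.0004, 0, 0.0015], "twist": 0}, {"delta_pos": [0.0003, 0, 0.0015], "twist": 0}, {"delta_pos": [0.0002, 0, 0.0015], "twist": 0}, {"delta_pos": [0.0002, 0, 0.0015], "twist": 0}, {"delta_pos": [0.0002, 0, 0.0015], "twist": 0}]'

```text
t: 9.25
tcp_pos: [513.8, -20.0, 224.3]
tool_rot: [-0.076, 0.997, -0.0, 0.0]
ft_force: [2.3, -0.5, 4.3]
opening: 0.344
grip_force: 63.9
```

```bash
python3 -c "
from h import *
look()"
```

```text
t 9.40 tilt [-0.069 -0.063 -0.055] F [ 0.674 -1.292  4.23 ] tcp [512.994 -20.084 223.891] grip 63.976407051086426 blob [362.809 122.624 834.   ]
```

```bash
cat >> h.py <<'E'
def redge(img):
    s=cv2.GaussianBlur(img,(3,3),0).astype(float); s=s[...,2]-s[...,0]  # R-B, high on brass
    r=[]
    for y in range(112,140):
        row=s[y,345:400]; x=np.arange(345,400); pk=row[8:24].max(); bg=np.median(row[-12:]); th=(pk+bg)/2
        k=8+np.argmax(row[8:]);i=np.where(row[k:]<th)[0]
        if len(i): j=k+i[0]; r.append(x[j-1]+(row[j-1]-th)/(row[j-1]-row[j]))
    return np.median(r)
E0=redge(cv2.imread("pics/side0.png"))
def tilt2(img): return -.12+(redge(img)-E0)/((G[.12]-G[-.12])[0]/.24)
def look(n=3):
    o=[];F=[];Z=[]
    for _ in range(n):
        im=ctrl.get_image("side");s=ctrl.state();o.append(tilt2(im));F.append(s["ft_force"]);Z.append(s["tcp_pos"])
    cv2.imwrite("pics/l%05d.png"%(s["t"]*100),im)
    print("t %.2f"%s["t"],"tilt",np.array(o),"F",np.mean(F,0)-[.3,.2,-1.2],"tcp",np.mean(Z,0),"grip",s["grip_force"])
E
python3 -c "
from h import *
print(E0,tilt2(cv2.imread('pics/s2.png')))
look(4)
im=cv2.imread('pics/s2.png');j=ctrl.get_image('side')
cv2.imwrite('pics/cmp.png',np.hstack([cv2.resize(k[85:175,320:420],None,fx=4,fy=4,interpolation=cv2.INTER_CUBIC) for k in(im,j)]))"
```

```text
376.1 -0.11929923651043323
t 9.60 tilt [-0.071 -0.067 -0.059 -0.044] F [-0.972 -1.951  4.251] tcp [512.083 -20.198 223.751] grip 63.99781107902527
```

View pics/cmp.png

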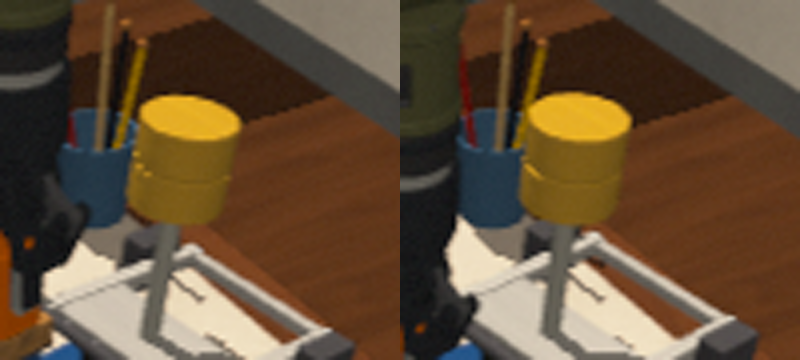

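```bash
python3 -c "
from h import *
look(3)"
```

```text
t 9.80 tilt [-0.05  -0.066 -0.059] F [-1.3   -1.799  4.756] tcp [512.63  -20.105 223.937] grip 63.99622678756714
```

>>> apply_moves --rows '[{"delta_pos": [0.0007, 0, 0.0004], "twist": 0}, {"delta_pos": [0.0007, 0, 0.0004], "twist": 0}, {"delta_pos": [0.0007, 0, 0.0004], "twist": 0}, {"delta_pos": [0.0007, 0, 0.0004], "twist": 0}, {"delta_pos": [0.0007, 0, 0.0004], "twist": 0}, {"delta_pos": [0.0005, 0, 0], "twist": 0}]'

```text
t: 10.3
tcp_pos: [510.0, -20.4, 222.4]
tool_rot: [-0.077, 0.997, 0.0, 0.0]
ft_force: [2.7, -0.6, 3.0]
opening: 0.34
grip_force: 64.0
```

```bash
cat >> h.py <<'E'
def redge(img):
    s=cv2.GaussianBlur(img,(5,5),1.).astype(float); s=s[...,2]-.3*s[...,0]; r=[]
    x=np.arange(340,400)
    for y in range(108,141):
        row=s[y,340:400]; pk=np.percentile(row[5:33],80); bg=np.median(row[-14:]); th=(pk+bg)/2
        i=np.where(row[15:]<th)[0]
        if len(i) and i[0]>0: j=15+i[0]; r.append(x[j-1]+(row[j-1]-th)/(row[j-1]-row[j]))
    r=np.sort(r); k=len(r)//5; return np.mean(r[k:-k])
E0=np.mean([redge(cv2.imread("pics/"+n)) for n in("side0.png","s2.png")])
E
python3 -c "
from h import *
print(tilt2(cv2.imread('pics/side0.png')),tilt2(cv2.imread('pics/s2.png')),[tilt2(cv2.imread('pics/'+n)) for n in('l00960.png','l00980.png')])
look(3)"
```

```text
-0.12020460966554969 -0.1197953903344503 [np.float64(-0.06678415115970843), np.float64(-0.07375665372766868)]
t 10.45 tilt [-0.074 -0.064 -0.056] F [-0.386 -1.301  3.62 ] tcp [508.842 -20.525 222.025] grip 64.02260184288025
```

>>> apply_moves --rows '[{"delta_pos": [0, 0, 0.0003], "twist": 0}, {"delta_pos": [0, 0, 0.0003], "twist": 0}, {"delta_pos": [0, 0, 0], "twist": 0}, {"delta_pos": [0, 0, 0], "twist": 0}]'

```text
t: 10.78
tcp_pos: [508.4, -20.6, 221.1]
tool_rot: [-0.076, 0.997, 0.0, -0.001]
ft_force: [-1.5, -1.7, 2.6]
opening: 0.342
grip_force: 63.9
```

```bash
python3 -c "
from h import *
look(3)"
```

```text
t 10.93 tilt [-0.034 -0.044 -0.058] F [-1.144 -1.088  4.5  ] tcp [509.434 -20.462 221.583] grip 63.877129554748535
```

>>> apply_moves --rows '[{"delta_pos": [0.0006, 0, 0.0004], "twist": 0}, {"delta_pos": [0.0006, 0, 0.0004], "twist": 0}, {"delta_pos": [0.0006, 0, 0.0004], "twist": 0}, {"delta_pos": [0.0006, 0, 0.0003], "twist": 0}, {"delta_pos": [0, 0, 0], "twist": 0}, {"delta_pos": [0, 0, 0], "twist": 0}]'

```text
t: 11.43
tcp_pos: [506.8, -20.9, 220.1]
tool_rot: [-0.076, 0.997, -0.0, -0.0]
ft_force: [-0.4, -0.0, 2.1]
opening: 0.345
grip_force: 64.0
```

```bash
python3 -c "
from h import *
look(4)"
```

```text
t 11.63 tilt [-0.047 -0.033 -0.025 -0.014] F [-1.389 -1.576  2.881] tcp [505.651 -21.102 219.545] grip 63.90089750289917
```

```bash
python3 -c "
from h import *
look(4);look(4)"
```

```text
t 11.83 tilt [-0.005 -0.005 -0.003 -0.012] F [-2.028 -1.776  3.256] tcp [505.682 -21.033 219.453] grip 63.8874077796936
t 12.03 tilt [-0.02  -0.028 -0.034 -0.047] F [-0.707 -1.278  3.921] tcp [507.269 -20.795 220.167] grip 63.88407111167908
```

>>> apply_moves --rows '[{"delta_pos": [0, 0, 0.0003], "twist": 0}, {"delta_pos": [0, 0, 0], "twist": 0}, {"delta_pos": [0, 0, 0], "twist": 0}, {"delta_pos": [0, 0, 0], "twist": 0}]'

```text
t: 12.37
tcp_pos: [508.5, -20.7, 220.5]
tool_rot: [-0.077, 0.997, 0.0, 0.001]
ft_force: [2.8, -0.3, 3.2]
opening: 0.342
grip_force: 64.0
```

```bash
python3 -c "
from h import *
look(6)"
```

```text
t 12.67 tilt [-0.07  -0.063 -0.06  -0.05  -0.039 -0.033] F [ 0.335 -0.275  3.801] tcp [507.214 -20.829 219.898] grip 63.992178440093994
```

>>> apply_moves --rows '[{"delta_pos": [0.0002, 0.0008, 0], "twist": 0}, {"delta_pos": [0.0002, 0.0008, 0], "twist": 0}, {"delta_pos": [0.0002, 0.0008, 0], "twist": 0}, {"delta_pos": [0.0002, 0.0008, 0], "twist": 0}, {"delta_pos": [0.0002, 0.0008, 0], "twist": 0}, {"delta_pos": [0.0002, 0.0008, 0], "twist": 0}]'

```text
t: 13.17
tcp_pos: [505.8, -16.6, 220.1]
tool_rot: [-0.076, 0.997, -0.0, 0.0]
ft_force: [0.6, -3.9, 2.5]
opening: 0.344
grip_force: 63.8
```

```bash
python3 -c "
from h import *
look(6)"
```

```text
t 13.47 tilt [-0.026 -0.029 -0.028 -0.028 -0.03  -0.029] F [ 0.88  -2.703  3.389] tcp [505.717 -16.208 220.088] grip 63.75658392906189
```

>>> apply_moves --rows '[{"delta_pos": [0.0003, 0.0004, 0.0001], "twist": 0}, {"delta_pos": [0.0003, 0.0004, 0.0001], "twist": 0}, {"delta_pos": [0.0003, 0.0004, 0.0001], "twist": 0}, {"delta_pos": [0.0003, 0.0004, 0.0001], "twist": 0}, {"delta_pos": [0.0003, 0.0004, 0.0001], "twist": 0}, {"delta_pos": [0, 0, 0], "twist": 0}]'

```text
t: 13.97
tcp_pos: [503.0, -14.4, 219.2]
tool_rot: [-0.077, 0.997, 0.0, -0.001]
ft_force: [0.4, -2.8, 1.8]
opening: 0.344
grip_force: 63.8
```

```bash
python3 -c "
from h import *
look(6)"
```

```text
t 14.27 tilt [0.004 0.006 0.007 0.007 0.006 0.005] F [-0.567 -2.841  3.182] tcp [502.999 -14.385 219.159] grip 63.77208352088928
```

>>> apply_moves --rows '[{"delta_pos": [0, 0, 0], "twist": 0}, {"delta_pos": [0, 0, 0], "twist": 0}, {"delta_pos": [0, 0, 0], "twist": 0}, {"delta_pos": [0, 0, 0], "twist": 0}, {"delta_pos": [0, 0, 0], "twist": 0}, {"delta_pos": [0, 0, 0], "twist": 0}, {"delta_pos": [0, 0, 0], "twist": 0}, {"delta_pos": [0, 0, 0], "twist": 0}, {"delta_pos": [0, 0, 0], "twist": 0}, {"delta_pos": [0, 0, 0], "twist": 0}]'

```text
t: 15.1
tcp_pos: [503.4, -14.5, 219.3]
tool_rot: [-0.077, 0.997, 0.0, -0.0]
ft_force: [-0.5, -1.9, 1.9]
opening: 0.34
grip_force: 63.9
```

>>> apply_moves --rows '[{"delta_pos": [0, 0, 0], "twist": 0}, {"delta_pos": [0, 0, 0], "twist": 0}, {"delta_pos": [0, 0, 0], "twist": 0}, {"delta_pos": [0, 0, 0], "twist": 0}, {"delta_pos": [0, 0, 0], "twist": 0}, {"delta_pos": [0, 0, 0], "twist": 0}, {"delta_pos": [0, 0, 0], "twist": 0}, {"delta_pos": [0, 0, 0], "twist": 0}, {"delta_pos": [0, 0, 0], "twist": 0}, {"delta_pos": [0, 0, 0], "twist": 0}]'

```text
t: 15.93
tcp_pos: [503.7, -14.5, 219.4]
tool_rot: [-0.077, 0.997, 0.0, 0.0]
ft_force: [0.5, 0.3, 2.9]
opening: 0.346
grip_force: 63.9
```

```bash
python3 -c "
from h import *
look(4)
d=lambda y: 250-np.sqrt(250**2-max(abs(y)-15,0)**2)
print([(y,round(d(y),2)) for y in range(-68,81,4)])"
```

```text
t 16.13 tilt [-0.005 -0.003 -0.004 -0.003] F [ 0.041 -0.659  4.083] tcp [503.655 -14.497 219.448] grip 63.91632914543152
[(-68, np.float64(5.68)), (-64, np.float64(4.85)), (-60, np.float64(4.08)), (-56, np.float64(3.38)), (-52, np.float64(2.75)), (-48, np.float64(2.19)), (-44, np.float64(1.69)), (-40, np.float64(1.25)), (-36, np.float64(0.88)), (-32, np.float64(0.58)), (-28, np.float64(0.34)), (-24, np.float64(0.16)), (-20, np.float64(0.05)), (-16, np.float64(0.0)), (-12, np.float64(0.0)), (-8, np.float64(0.0)), (-4, np.float64(0.0)), (0, np.float64(0.0)), (4, np.float64(0.0)), (8, np.float64(0.0)), (12, np.float64(0.0)), (16, np.float64(0.0)), (20, np.float64(0.05)), (24, np.float64(0.16)), (28, np.float64(0.34)), (32, np.float64(0.58)), (36, np.float64(0.88)), (40, np.float64(1.25)), (44, np.float64(1.69)), (48, np.float64(2.19)), (52, np.float64(2.75)), (56, np.float64(3.38)), (60, np.float64(4.08)), (64, np.float64(4.85)), (68, np.float64(5.68)), (72, np.float64(6.58)), (76, np.float64(7.56)), (80, np.float64(8.6))]
```

>>> apply_moves --rows '[{"delta_pos": [0, 0.001, -0.0002], "twist": 0}, {"delta_pos": [-0.0001, 0.002, -0.0004], "twist": 0}, {"delta_pos": [-0.0001, 0.002, -0.0004], "twist": 0}, {"delta_pos": [-0.0001, 0.002, -0.0004], "twist": 0}, {"delta_pos": [-0.0001, 0.002, -0.0004], "twist": 0}, {"delta_pos": [-0.0001, 0.002, -0.0003], "twist": 0}]'

```text
t: 16.63
tcp_pos: [502.4, -3.6, 221.6]
tool_rot: [-0.076, 0.997, -0.0, 0.0]
ft_force: [0.6, -3.5, 2.9]
opening: 0.34
grip_force: 63.8
```

```bash
python3 -c "
from h import *
look(3)"
```

```text
t 16.78 tilt [-0.008 -0.01  -0.011] F [ 0.021 -0.895  3.162] tcp [502.293  -2.829 221.571] grip 63.93515467643738
```

>>> apply_moves --rows '[{"delta_pos": [0, 0.002, -0.0003], "twist": 0}, {"delta_pos": [0, 0.002, -0.0003], "twist": 0}, {"delta_pos": [0, 0.002, -0.0003], "twist": 0}, {"delta_pos": [0, 0.002, -0.0003], "twist": 0}, {"delta_pos": [0, 0.002, -0.0002], "twist": 0}, {"delta_pos": [0, 0.002, -0.0002], "twist": 0}, {"delta_pos": [0, 0.002, -0.0002], "twist": 0}, {"delta_pos": [0, 0.002, -0.0002], "twist": 0}]'

```text
t: 17.45
tcp_pos: [499.9, 12.5, 223.5]
tool_rot: [-0.077, 0.997, 0.0, -0.0]
ft_force: [0.4, -2.9, 3.0]
opening: 0.348
grip_force: 63.8
```

```bash
python3 -c "
from h import *
look(3)"
```

```text
t 17.60 tilt [-0.01  -0.011 -0.011] F [-0.524 -1.107  3.575] tcp [499.794  13.033 223.508] grip 63.936095237731934
```

>>> apply_moves --rows '[{"delta_pos": [-0.0001, 0.002, -0.0002], "twist": 0}, {"delta_pos": [-0.0001, 0.002, -0.0002], "twist": 0}, {"delta_pos": [-0.0001, 0.002, -0.0001], "twist": 0}, {"delta_pos": [-0.0001, 0.002, -0.0001], "twist": 0}, {"delta_pos": [-0.0001, 0.002, -0.0001], "twist": 0}, {"delta_pos": [-0.0001, 0.002, -0.0001], "twist": 0}, {"delta_pos": [-0.0001, 0.002, -0.0001], "twist": 0}, {"delta_pos": [-0.0001, 0.002, -0.0001], "twist": 0}, {"delta_pos": [-0.0001, 0.002, -0.0001], "twist": 0}, {"delta_pos": [-0.0001, 0.002, 0], "twist": 0}]'

```text
t: 18.43
tcp_pos: [497.9, 32.4, 224.6]
tool_rot: [-0.077, 0.997, 0.0, 0.0]
ft_force: [1.1, -2.1, 2.1]
opening: 0.344
grip_force: 63.8
```

```bash
python3 -c "
from h import *
look(3)"
```

```text
t 18.58 tilt [-0.01  -0.007 -0.009] F [-0.16  -0.862  3.796] tcp [497.81   32.865 224.617] grip 63.9388632774353
```

>>> apply_moves --rows '[{"delta_pos": [-0.0001, 0.002, 0], "twist": 0}, {"delta_pos": [-0.0001, 0.002, 0], "twist": 0}, {"delta_pos": [-0.0001, 0.002, 0], "twist": 0}, {"delta_pos": [-0.0001, 0.002, 0], "twist": 0}, {"delta_pos": [-0.0001, 0.002, 0], "twist": 0}, {"delta_pos": [-0.0001, 0.002, 0], "twist": 0}, {"delta_pos": [-0.0001, 0.002, 0.0001], "twist": 0}, {"delta_pos": [-0.0001, 0.002, 0], "twist": 0}, {"delta_pos": [-0.0001, 0.002, 0], "twist": 0}, {"delta_pos": [-0.0001, 0.002, 0], "twist": 0}]'

```text
t: 19.42
tcp_pos: [495.8, 52.2, 224.5]
tool_rot: [-0.076, 0.997, -0.0, -0.0]
ft_force: [-0.3, -2.7, 2.2]
opening: 0.342
grip_force: 63.8
```

```bash
python3 -c "
from h import *
look(3)"
```

```text
t 19.57 tilt [-0.004 -0.007 -0.005] F [-0.633 -1.629  2.766] tcp [495.706  52.6   224.495] grip 63.742228746414185
```

>>> apply_moves --rows '[{"delta_pos": [-0.0001, 0.002, 0], "twist": 0}, {"delta_pos": [-0.0001, 0.002, 0], "twist": 0}, {"delta_pos": [-0.0001, 0.002, 0], "twist": 0}, {"delta_pos": [-0.0001, 0.002, 0], "twist": 0}, {"delta_pos": [-0.0001, 0.002, 0], "twist": 0}, {"delta_pos": [-0.0001, 0.002, 0], "twist": 0}, {"delta_pos": [-0.0001, 0.002, 0], "twist": 0}, {"delta_pos": [-0.0001, 0.002, 0], "twist": 0}, {"delta_pos": [-0.0001, 0.002, 0], "twist": 0}, {"delta_pos": [-0.0001, 0.002, 0.0001], "twist": 0}]'

```text
t: 20.4
tcp_pos: [493.7, 72.2, 224.4]
tool_rot: [-0.076, 0.997, 0.0, -0.0]
ft_force: [0.1, -1.6, 1.8]
opening: 0.343
grip_force: 63.8
```

```bash
python3 -c "
from h import *
look(3)"
```

```text
t 20.55 tilt [-0.002 -0.     0.001] F [ 0.236 -0.702  3.15 ] tcp [493.669  72.588 224.388] grip 63.811655044555664
```

>>> apply_moves --rows '[{"delta_pos": [0, 0.002, 0], "twist": 0}, {"delta_pos": [0, 0.002, 0.0001], "twist": 0}, {"delta_pos": [0, 0.002, 0], "twist": 0}, {"delta_pos": [0, 0.002, 0.0001], "twist": 0}, {"delta_pos": [0, 0.002, 0.0001], "twist": 0}, {"delta_pos": [0, 0.002, 0.0001], "twist": 0}, {"delta_pos": [0, 0.002, 0.0001], "twist": 0}, {"delta_pos": [0, 0.002, 0.0002], "twist": 0}, {"delta_pos": [0, 0.002, 0.0002], "twist": 0}, {"delta_pos": [0, 0.002, 0.0002], "twist": 0}]'

```text
t: 21.38
tcp_pos: [490.6, 92.0, 223.3]
tool_rot: [-0.076, 0.997, 0.0, -0.0]
ft_force: [0.0, -1.5, 1.5]
opening: 0.344
grip_force: 63.8
```

```bash
python3 -c "
from h import *
look(3)"
```

```text
t 21.53 tilt [0.006 0.005 0.004] F [-0.218  0.065  3.118] tcp [490.558  92.54  223.256] grip 63.89863729476929
```

>>> apply_moves --rows '[{"delta_pos": [0, 0.002, 0.0002], "twist": 0}, {"delta_pos": [0, 0.002, 0.0002], "twist": 0}, {"delta_pos": [0, 0.002, 0.0002], "twist": 0}, {"delta_pos": [0, 0.002, 0.0002], "twist": 0}, {"delta_pos": [0, 0.002, 0.0003], "twist": 0}, {"delta_pos": [0, 0.002, 0.0003], "twist": 0}, {"delta_pos": [0, 0.002, 0.0003], "twist": 0}, {"delta_pos": [0, 0.002, 0.0003], "twist": 0}, {"delta_pos": [0, 0.002, 0.0003], "twist": 0}, {"delta_pos": [0, 0.002, 0.0003], "twist": 0}]'

```text
t: 22.37
tcp_pos: [487.6, 111.8, 220.6]
tool_rot: [-0.077, 0.997, 0.0, -0.0]
ft_force: [0.9, -1.7, 1.8]
opening: 0.343
grip_force: 63.7
```

```bash
python3 -c "
from h import *
look(3)"
```

```text
t 22.52 tilt [0.004 0.002 0.004] F [-0.509  0.671  3.322] tcp [487.484 112.375 220.648] grip 63.891613483428955
```

>>> apply_moves --rows '[{"delta_pos": [0, 0.002, 0.0004], "twist": 0}, {"delta_pos": [0, 0.002, 0.0004], "twist": 0}, {"delta_pos": [0, 0.002, 0.0004], "twist": 0}, {"delta_pos": [0, 0.002, 0.0004], "twist": 0}, {"delta_pos": [0, 0.002, 0.0004], "twist": 0}, {"delta_pos": [0, 0.002, 0.0004], "twist": 0}, {"delta_pos": [0, 0.001, 0.0002], "twist": 0}, {"delta_pos": [0, 0.001, 0.0002], "twist": 0}]'

```text
t: 23.18
tcp_pos: [485.5, 125.5, 217.8]
tool_rot: [-0.077, 0.997, -0.0, -0.0]
ft_force: [0.9, -0.9, 2.0]
opening: 0.343
grip_force: 63.7
```

```bash
python3 -c "
from h import *
look(4)"
```

```text
t 23.38 tilt [0.004 0.003 0.001 0.005] F [-0.398 -0.045  2.973] tcp [485.426 125.748 217.872] grip 63.87282371520996
```

>>> apply_moves --rows '[{"delta_pos": [0, 0, 0], "twist": 0}, {"delta_pos": [0, 0, 0], "twist": 0}, {"delta_pos": [0, 0, 0], "twist": 0}, {"delta_pos": [0, 0, 0], "twist": 0}, {"delta_pos": [0, 0, 0], "twist": 0}, {"delta_pos": [0, 0, 0], "twist": 0}, {"delta_pos": [0, 0, 0], "twist": 0}, {"delta_pos": [0, 0, 0], "twist": 0}, {"delta_pos": [0, 0, 0], "twist": 0}, {"delta_pos": [0, 0, 0], "twist": 0}]'

```text
t: 24.22
tcp_pos: [485.5, 125.5, 217.9]
tool_rot: [-0.077, 0.997, 0.0, -0.0]
ft_force: [-1.2, 1.7, 3.1]
opening: 0.344
grip_force: 63.9
```

>>> apply_moves --rows '[{"delta_pos": [0, 0, 0], "twist": 0}, {"delta_pos": [0, 0, 0], "twist": 0}, {"delta_pos": [0, 0, 0], "twist": 0}, {"delta_pos": [0, 0, 0], "twist": 0}, {"delta_pos": [0, 0, 0], "twist": 0}, {"delta_pos": [0, 0, 0], "twist": 0}, {"delta_pos": [0, 0, 0], "twist": 0}, {"delta_pos": [0, 0, 0], "twist": 0}, {"delta_pos": [0, 0, 0], "twist": 0}, {"delta_pos": [0, 0, 0], "twist": 0}]'

```text
t: 25.05
tcp_pos: [485.5, 125.4, 217.9]
tool_rot: [-0.077, 0.997, 0.0, 0.0]
ft_force: [-1.0, 2.6, 2.2]
opening: 0.342
grip_force: 63.9
```

```bash
python3 -c "
from h import *
look(4)"
```

```text
t 25.25 tilt [0.003 0.003 0.004 0.003] F [-1.482  3.206  3.152] tcp [485.532 125.354 217.916] grip 63.87385368347168
```

>>> apply_moves --rows '[{"delta_pos": [0, 0, 0], "twist": 0}, {"delta_pos": [0, 0, 0], "twist": 0}, {"delta_pos": [0, 0, 0], "twist": 0}, {"delta_pos": [0, 0, 0], "twist": 0}]'

```text
t: 25.58
tcp_pos: [485.5, 125.3, 217.9]
tool_rot: [-0.077, 0.997, 0.0, -0.0]
ft_force: [-0.6, 3.8, 1.8]
opening: 0.346
grip_force: 63.9
```

>>> apply_moves --rows '[{"delta_pos": [-0.0003, 0.0003, -0.0001], "twist": 0}, {"delta_pos": [-0.0003, 0.0003, -0.0001], "twist": 0}, {"delta_pos": [-0.0004, 0.0003, -0.0001], "twist": 0}, {"delta_pos": [-0.0004, 0.0003, -0.0001], "twist": 0}, {"delta_pos": [-0.0004, 0.0003, -0.0001], "twist": 0}, {"delta_pos": [-0.0004, 0.0003, -0.0001], "twist": 0}, {"delta_pos": [-0.0004, 0.0003, -0.0001], "twist": 0}, {"delta_pos": [-0.0004, 0.0003, -0.0001], "twist": 0}, {"delta_pos": [-0.0004, 0.0003, -0.0001], "twist": 0}, {"delta_pos": [-0.0004, 0.0003, -0.0001], "twist": 0}]'

```text
t: 26.42
tcp_pos: [489.2, 128.6, 219.1]
tool_rot: [-0.076, 0.997, -0.0, 0.0]
ft_force: [-0.1, -0.9, 3.5]
opening: 0.342
grip_force: 63.9
```

```bash
python3 -c "
from h import *
look(3)"
```

```text
t 26.57 tilt [-0.057 -0.058 -0.06 ] F [ 0.012 -2.105  4.962] tcp [489.274 128.759 219.098] grip 63.92523765563965
```

>>> apply_moves --rows '[{"delta_pos": [-0.0004, 0.0003, -0.0001], "twist": 0}, {"delta_pos": [-0.0004, 0.0003, -0.0001], "twist": 0}, {"delta_pos": [-0.0004, 0.0003, -0.0001], "twist": 0}, {"delta_pos": [-0.0004, 0.0003, -0.0001], "twist": 0}, {"delta_pos": [-0.0004, 0.0003, -0.0001], "twist": 0}, {"delta_pos": [-0.0004, 0.0003, -0.0001], "twist": 0}, {"delta_pos": [-0.0003, 0.0002, -0.0001], "twist": 0}, {"delta_pos": [-0.0003, 0.0002, -0.0001], "twist": 0}]'

```text
t: 27.23
tcp_pos: [491.4, 131.6, 219.7]
tool_rot: [-0.077, 0.997, 0.0, -0.0]
ft_force: [-0.8, -0.6, 3.6]
opening: 0.342
grip_force: 63.8
```

```bash
python3 -c "
from h import *
look(3)"
```

```text
t 27.38 tilt [-0.068 -0.073 -0.077] F [-1.188 -1.112  5.19 ] tcp [491.715 131.743 219.832] grip 63.86547088623047
```

>>> apply_moves --rows '[{"delta_pos": [-0.0005, 0.0002, -0.0001], "twist": 0}, {"delta_pos": [-0.0005, 0.0002, -0.0002], "twist": 0}, {"delta_pos": [-0.0005, 0.0002, -0.0001], "twist": 0}, {"delta_pos": [-0.0005, 0.0002, -0.0002], "twist": 0}, {"delta_pos": [-0.0005, 0.0002, -0.0001], "twist": 0}, {"delta_pos": [-0.0003, 0.0002, -0.0002], "twist": 0}, {"delta_pos": [-0.0003, 0.0002, -0.0001], "twist": 0}, {"delta_pos": [-0.0003, 0.0002, -0.0001], "twist": 0}]'

```text
t: 28.05
tcp_pos: [494.6, 133.6, 220.9]
tool_rot: [-0.076, 0.997, -0.0, 0.0]
ft_force: [-2.3, -2.7, 4.0]
opening: 0.343
grip_force: 64.0
```

```bash
python3 -c "
from h import *
look(3)"
```

```text
t 28.20 tilt [-0.108 -0.114 -0.113] F [-0.682 -1.832  6.228] tcp [494.861 133.707 220.947] grip 63.96218776702881
```

>>> apply_moves --rows '[{"delta_pos": [-0.0002, 0, -0.0002], "twist": 0}, {"delta_pos": [-0.0002, 0, -0.0002], "twist": 0}, {"delta_pos": [-0.0001, 0, -0.0002], "twist": 0}, {"delta_pos": [-0.0001, 0, -0.0003], "twist": 0}, {"delta_pos": [-0.0001, 0, -0.0003], "twist": 0}, {"delta_pos": [0, 0, -0.0003], "twist": 0}, {"delta_pos": [0, 0, -0.0004], "twist": 0}, {"delta_pos": [0, 0, -0.0004], "twist": 0}]'

```text
t: 28.87
tcp_pos: [495.4, 133.8, 223.2]
tool_rot: [-0.077, 0.997, 0.0, 0.0]
ft_force: [-1.0, -1.1, 4.4]
opening: 0.347
grip_force: 64.0
```

```bash
python3 -c "
from h import *
look(3)"
```

```text
t 29.02 tilt [-0.111 -0.115 -0.115] F [-1.102 -0.885  5.772] tcp [495.489 133.79  223.236] grip 63.99666666984558
```

>>> apply_moves --rows '[{"delta_pos": [-0.0001, 0, -0.0007], "twist": 0}, {"delta_pos": [-0.0002, 0, -0.001], "twist": 0}, {"delta_pos": [-0.0002, 0, -0.0015], "twist": 0}, {"delta_pos": [-0.0002, 0, -0.0015], "twist": 0}, {"delta_pos": [-0.0002, 0, -0.0015], "twist": 0}, {"delta_pos": [-0.0002, 0, -0.0015], "twist": 0}, {"delta_pos": [-0.0002, 0, -0.0015], "twist": 0}, {"delta_pos": [-0.0002, 0, -0.0015], "twist": 0}, {"delta_pos": [-0.0002, 0, -0.0015], "twist": 0}, {"delta_pos": [-0.0002, 0, -0.0015], "twist": 0}]'

```text
t: 29.85
tcp_pos: [497.1, 134.0, 236.8]
tool_rot: [-0.076, 0.997, 0.0, -0.0]
ft_force: [0.7, -0.2, 2.0]
opening: 0.34
grip_force: 63.9
```

>>> apply_moves --rows '[{"delta_pos": [-0.0002, 0, -0.0015], "twist": 0}, {"delta_pos": [-0.0002, 0, -0.0015], "twist": 0}, {"delta_pos": [-0.0002, 0, -0.0015], "twist": 0}, {"delta_pos": [-0.0002, 0, -0.0015], "twist": 0}, {"delta_pos": [-0.0002, 0, -0.0015], "twist": 0}, {"delta_pos": [-0.0002, 0, -0.0015], "twist": 0}, {"delta_pos": [-0.0002, 0, -0.0015], "twist": 0}, {"delta_pos": [-0.0002, 0, -0.0015], "twist": 0}, {"delta_pos": [-0.0002, 0, -0.0015], "twist": 0}, {"delta_pos": [-0.0002, 0, -0.0015], "twist": 0}]'

```text
t: 30.68
tcp_pos: [498.9, 134.3, 251.7]
tool_rot: [-0.076, 0.997, -0.0, -0.0]
ft_force: [-0.3, -0.1, -0.1]
opening: 0.341
grip_force: 63.6
```

>>> apply_moves --rows '[{"delta_pos": [0, 0, -0.0015], "twist": 0}, {"delta_pos": [0, 0, -0.0015], "twist": 0}, {"delta_pos": [0, 0, -0.0015], "twist": 0}, {"delta_pos": [0, 0, -0.0015], "twist": 0}, {"delta_pos": [0, 0, -0.0015], "twist": 0}, {"delta_pos": [0, 0, -0.0015], "twist": 0}, {"delta_pos": [0, 0, -0.0015], "twist": 0}, {"delta_pos": [0, 0, -0.003], "twist": 0}, {"delta_pos": [0, 0, -0.008], "twist": 0}, {"delta_pos": [0, 0, -0.015], "twist": 0}]'

```text
t: 31.52
tcp_pos: [498.1, 134.0, 287.6]
tool_rot: [-0.076, 0.997, -0.0, -0.002]
ft_force: [-0.3, 0.2, -1.4]
opening: 0.346
grip_force: 63.5
```

```bash
python3 -c "
from h import *
look(3)"
```

```text
t 31.67 tilt [-0.119 -0.121 -0.12 ] F [0.582 0.15  0.808] tcp [500.213 134.594 290.704] grip 63.531625270843506
```

>>> apply_moves --rows '[{"delta_pos": [0.012, 0.012, 0], "twist": 0}, {"delta_pos": [0.0237, 0.025, 0], "twist": 0}, {"delta_pos": [0.0237, 0.025, 0], "twist": 0}, {"delta_pos": [0.0237, 0.025, 0], "twist": 0}, {"delta_pos": [0.0237, 0.025, 0], "twist": 0}, {"delta_pos": [0.0237, 0.025, 0], "twist": 0}, {"delta_pos": [0, 0, 0.015], "twist": 0}, {"delta_pos": [0, 0, 0.03], "twist": 0}, {"delta_pos": [0, 0, 0.03], "twist": 0}, {"delta_pos": [0, 0, 0.03], "twist": 0}]'

```text
t: 32.5
tcp_pos: [348.9, 250.1, 182.2]
tool_rot: [-0.077, 0.997, 0.0, 0.001]
ft_force: [0.5, 0.6, -0.7]
opening: 0.348
grip_force: 63.7
```

>>> apply_moves --rows '[{"delta_pos": [0, 0, 0.03], "twist": 0}, {"delta_pos": [0, 0, 0.03], "twist": 0}, {"delta_pos": [0, 0, 0.03], "twist": 0}, {"delta_pos": [0, 0, 0.02], "twist": 0}, {"delta_pos": [0, 0, 0.014], "twist": 0}, {"delta_pos": [0, 0, 0.006], "twist": 0}, {"delta_pos": [0, 0, 0.003], "twist": 0}, {"delta_pos": [0, 0, 0.002], "twist": 0}, {"delta_pos": [0, 0, 0], "twist": 0}, {"delta_pos": [0, 0, 0], "twist": 0}]'

```text
t: 33.33
tcp_pos: [350.0, 250.3, 49.1]
tool_rot: [-0.076, 0.997, 0.0, 0.001]
ft_force: [-0.1, 0.5, -1.6]
opening: 0.344
grip_force: 63.6
```

```bash
python3 -c "
from h import *
look(3)
i=ctrl.get_image('side');T=wristT();w=ctrl.get_image('wrist')
p=proj('side',ctrl.state()['tcp_pos']-[0,0,40]);print(p)
x,y=[int(v) for v in p]
a=cv2.resize(i[max(0,y-60):y+40,max(0,x-60):x+60],(480,400),interpolation=cv2.INTER_CUBIC)
cv2.imwrite('pics/pl.png',np.hstack([a,cv2.resize(w[:, 160:480],(320,400))]))"
```

```text
t 33.48 tilt [-0.119 -0.12  -0.12 ] F [-0.09  -0.457  0.066] tcp [349.946 250.293  49.115] grip 63.62876057624817
[241.134 197.914]
```

View pics/pl.png

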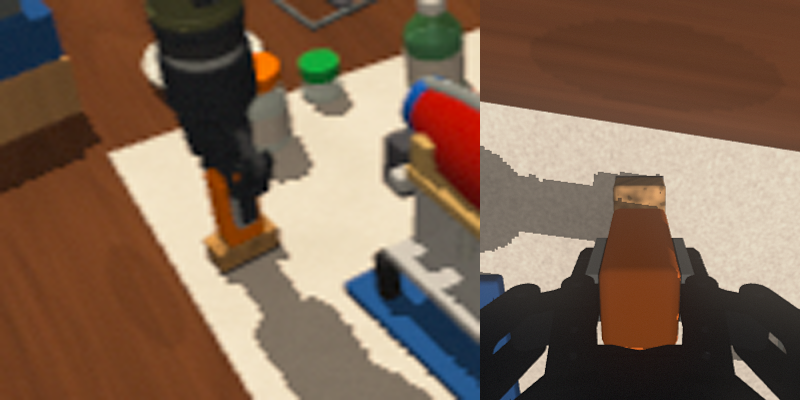

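The block is upright in the grip over clear paper, between the jig and the wood edge, about 2–3 mm above the bench. I'll lower it gently until it touches.

>>> apply_moves --rows '[{"delta_pos": [0, 0, 0.0006], "twist": 0}, {"delta_pos": [0, 0, 0.0006], "twist": 0}, {"delta_pos": [0, 0, 0.0006], "twist": 0}, {"delta_pos": [0, 0, 0.0005], "twist": 0}, {"delta_pos": [0, 0, 0], "twist": 0}, {"delta_pos": [0, 0, 0], "twist": 0}]'

```text
t: 34.08
tcp_pos: [349.4, 249.8, 46.8]
tool_rot: [-0.076, 0.997, 0.0, 0.0]
ft_force: [-1.9, -1.5, 8.5]
opening: 0.345
grip_force: 64.9
```

```bash
python3 -c "
from h import *
look(2)"
```

```text
t 34.18 tilt [-0.12  -0.119] F [-1.871 -2.022  9.808] tcp [349.414 249.841  46.83 ] grip 64.85911846160889
```

>>> apply_moves --rows '[{"delta_pos": [0, 0, -0.0004], "twist": 0}, {"delta_pos": [0, 0, 0], "twist": 0}]'

```text
t: 34.35
tcp_pos: [349.4, 249.8, 46.8]
tool_rot: [-0.076, 0.997, 0.0, 0.0]
ft_force: [-0.4, -1.0, 5.7]
opening: 0.337
grip_force: 64.3
```

>>> apply_moves --rows '[{"delta_pos": [0, 0, 0], "twist": 0}, {"delta_pos": [0, 0, 0], "twist": 0}, {"delta_pos": [0, 0, 0], "twist": 0}, {"delta_pos": [0, 0, 0], "twist": 0}, {"delta_pos": [0, 0, 0], "twist": 0}, {"delta_pos": [0, 0, 0], "twist": 0}, {"delta_pos": [0, 0, 0], "twist": 0}, {"delta_pos": [0, 0, 0], "twist": 0}]' --claw 1

```text
t: 35.02
tcp_pos: [349.3, 249.8, 46.4]
tool_rot: [-0.076, 0.997, -0.0, 0.0]
ft_force: [0.6, -0.2, -0.2]
opening: 1.0
grip_force: 0.0
```

>>> apply_moves --rows '[{"delta_pos": [0, 0, -0.005], "twist": 0}, {"delta_pos": [0, 0, -0.015], "twist": 0}, {"delta_pos": [0, 0, -0.025], "twist": 0}, {"delta_pos": [0, 0, -0.03], "twist": 0}, {"delta_pos": [0, 0, -0.03], "twist": 0}, {"delta_pos": [0, 0, -0.03], "twist": 0}, {"delta_pos": [0, 0, -0.015], "twist": 0}, {"delta_pos": [0, 0, 0], "twist": 0}, {"delta_pos": [0, 0, 0], "twist": 0}]'

```text
t: 35.77
tcp_pos: [349.9, 250.2, 197.4]
tool_rot: [-0.076, 0.997, 0.001, 0.001]
ft_force: [0.5, -0.9, -1.3]
opening: 1.0
grip_force: 0.0
```

```bash
python3 -c "
from h import *
look(2)
i=ctrl.get_image('side');w=ctrl.get_image('wrist')
cv2.imwrite('pics/fin.png',np.hstack([i[60:320,120:460],cv2.resize(w,(416,260))]))"
```

```text
t 35.87 tilt [-0.119 -0.119] F [-0.481  0.259  1.149] tcp [348.795 249.471 195.942] grip 0.0
```

View pics/fin.png

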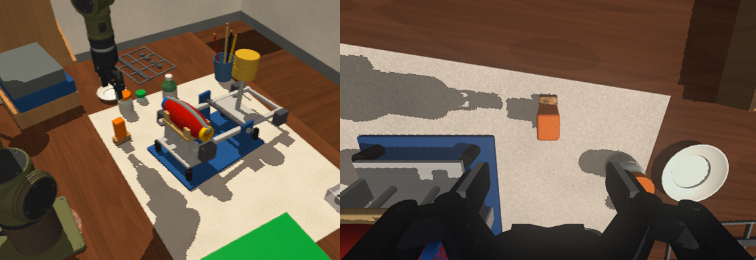

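The block stands upright and free at (121,130) in the side crop. The rocker is back on its upper stop and the bystanders have not moved.

```bash
python3 -c "
from plant import ctrl
print(ctrl.sign_off())"
```

```text
the job is handed in; nothing more can be done
None
```

I handed the job in at about 36 s: the rocker was held level for about 2 s at each end, stayed within about 0.01 rad of level in every reading along the keel, came gently back onto its upper stop, and the block stands sole down and released on the bench; on the first approach it swung between about -0.07 and 0 rad before settling.

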